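# Hold the terminal-bay gate of a bench power supply open

## Robot

A 7-joint arm with a two-finger parallel gripper is mounted at the origin on the work surface. World frame = base frame: x ahead of the robot, y to its left, z up, the work surface at z = 0. Lengths are in m, angles in rad, forces in N, time in s.
With the tool pointing down it reaches from about 0.425 to 0.875 m from the base axis. Payload 4.7 kg.
Tool frame: the origin (TCP) lies midway between the tips of the shut fingers; the grasp point (between the pads) lies ctrl.grasp_offset behind it (ctrl.grasp_offset is the distance from the TCP to the grasp point, in m); z points along the fingers, y is the line along which they close (so a half turn about z gives the same grasp; the last joint's range is limited). The gripper opens to 87 mm and grips with 3 to 60 N. Pads are 19 mm wide; open, the fingers measure 117 mm over their backs; the gripper's body (75 mm by 190 mm) begins 51 mm behind the grasp point.
Start: joints at [-1.249, 0.321, -0.07, 1.45, 0.023, 1.371, -0.057], TCP at [0.197, 0.619, 0.223] pointing down, gripper open.
Joint ranges: [-2.86, 2.86], [-0.3, 2.09], [-1.38, 1.24], [0.06, 2.45], [-1.56, 4.7], [0.09, 2.05], [-2.69, 2.69]. Speed limits (rad/s): [2.57, 2.57, 3.14, 3.14, 3.14, 3.14, 3.14].

## Interface

Orientations are given as a rotation vector (axis times angle).
In Python, from bench import ctrl gives the robot as it stands. The module is installed in compiled form; this text tells all that it offers.
- The arm moves only by the tool jog_arm, never from a script. Its argument "moves" is one flat list of numbers, 7 for each row, row after row: the shift along the tool's x, y, z in units of 30 cm (1.0 is 30 cm), then the turn, a rotation vector about the tool's x, y, z in units of 60 degrees (1.0 is 60 degrees), then the gripper's target within -1 to 1 (fully open at 1, half-way at 0, shut at -1). In form: [x, y, z, wx, wy, wz, fingers, x, y, z, wx, wy, wz, fingers, ...]. A call has exactly 8 rows; each row is the pose to reach, as a shift and turn from the pose commanded when the call began, along the tool's axes at that moment; what a row does not reach only later rows make up. A row lasts 1/8 s, in which the tool goes at most 62.5 mm and 10.7 degrees, less where a joint would pass 70% of its speed; a pose out of reach is approached as far as the arm can. A call with a number of a shift or a turn outside -1 to 1 is refused whole. A call with a gripper value outside its range is refused whole. The fingers move at their own pace and stop on an object; "newtons" is the grip in N (left out, the last holds). Time passes only in rows, so rows that repeat a pose let the fingers close, or fill a call up. It gives the time, the measured TCP pose, the force, the opening and the grip force at its end, in the units of the state.
- ctrl.get_state(): the state, without advancing time (a new reading comes with each control period).
- ctrl.get_image(name): name is "scene" or "top" or "wrist"; returns a dict with "pixels" (420x560x3 uint8, red, green, blue), "fx", "fy", "cx", "cy" (pixels), "xyz" and "rotation" of the camera in the world; the wrist camera has in their place "tool_from_camera" (4x4, takes a point from camera to tool coordinates, whose origin is the TCP and whose axes are the flange's). Camera axes: x right, y up, looking along -z (the intrinsics and any distortion apply to the point x, -y, -z); pixel columns grow to the right and rows downward; lengths in m; the calibration is good to about 2 mm. A picture is of the moment at which its call begins: read the wrist's pose just before it. There is no depth.
- ctrl.close_job(): hands the job in; it is judged then, once.
The state is a dict: "time": time; "joint_positions": joint angles; "qd": joint speeds; "joint_torque": joint torques, N m; "position": TCP position; "tool_rot": TCP orientation; "ft_force": force on the tool from outside, world axes, zero at the start; "torque": the same for the moment, N m; "grip_width": opening from 0.0 (shut) to 1.0 (fully open); "grip_force": force on a finger pad.
Only numpy, scipy, OpenCV 4.12 (cv2) and the standard library are available. Lean on these libraries where they do the work, as an engineer would, in place of code of your own. Each camera call takes 0.05 s, during which the arm holds its last target. There are 200 camera calls.

## Task

A colleague needs to get at the terminals of the black bench power supply. Release the barred gate of its terminal bay by pinching its two catches fully together, first the one with two flat tabs and only then the one with two round posts; then swing the gate by its upright handle past its half-way detent and hold it wide open, at least 75 degrees from closed. The gate springs back if let go, so finish with the fingers still holding it there, and leave the other things on the desk where they are.

Things in the scene. Friction and masses are not known exactly. Their poses are not given: they have to be found in the camera images.
- gate_handle (a point): on the axis of the gate's upright round black handle post, 20 mm below its top. Post 14 mm in diameter, top 135 mm above the desk, bare for its upper 50 mm; it stands 35 mm in front of the gate's mid-plane (25 mm free gap) near the free end. Pinch it from above. Turns with the gate: its y axis points from hinge to free end, -x out of the bay.
- gate_hinge (a point): on the gate's vertical hinge axis, 115 mm above the desk. The barred steel gate is 6 mm thick, 176 mm long, 22 to 88 mm above the desk, with three lugs on top up to 106 mm. When closed it runs from here along the supply's +y; gate_handle lies 160 mm along it and 35 mm in front (-x).
- gate (a joint): gate angle, rad: 0 closed, grows opening outwards (counter-clockwise from above), stop at 1.75. A spring always pulls it shut (0.5 N at the handle closed, 2 N wide). A ball detent resists from 0.4 to 0.7 (about 4 N at the handle); once passed, a released gate falls back only to about 0.9. If either catch is out, it gives only about 0.06.
- supply: black bench power supply, fixed. Origin on the desk under the middle of the closed gate; -x is its front (gate side; faces the robot's right, hinge at the far end), z up. Behind the gate a deck 90 mm high (x 4 to 90, y -101 to 101 mm) carries the catches; then the housing, 125 mm high (x to 290, y -115 to 115 mm). The detent housing beside the hinge is 112 mm high.
- flat_catch_mid (a point): FIRST catch: two flat upright black tabs (24 mm deep along the supply's x, 6 mm thick, top 126 mm above the desk), side by side along the supply's y, 46 mm over their outer faces, 30 mm when pinched together along y from above. Point midway between them, 110 mm above the desk, at supply x 35 mm, y -45 or +45 mm: the catches swap places. 44 mm gap to the other catch.
- flat_catch (a joint): how far each tab of the flat-tab catch is squeezed in, m: 0 out (locked), 0.008 fully squeezed (stop). The two tabs move together; it takes about 4 N and they stay where they are left.
- round_catch_mid (a point): SECOND catch: two round upright black posts of 14 mm diameter, otherwise like the first: 46 mm over their outer sides along the supply's y axis, 30 mm when pinched, top 126 mm and this midpoint 110 mm above the desk, at supply x 35 mm, y +45 or -45 mm.
- round_catch (a joint): how far each post of the round-post catch is squeezed in, m: 0 out (locked), 0.008 fully squeezed (stop). The two posts move together; it takes about 4 N and they stay where they are left.
- mug: white mug, 82 mm wide, 92 mm high, standing to the right of the bay; bystander. Origin at its foot.
- handheld: black handheld radio lying flat, 105 x 56 x 32 mm with a stub aerial; bystander. Origin in the middle of its underside.
- screwdriver: screwdriver lying on the desk; bystander.
- fuse_jar: small glass jar with black lid, 36 mm wide, 50 mm high, standing beyond the hinge, clear of the gate's swing; bystander. Origin at its foot.
- tin: small flat metal tin 52 x 42 x 32 mm on the desk beside the bay's free end; bystander. Origin under its centre.
- meter: grey meter box 70 x 110 x 55 mm standing on top of the supply's black housing; bystander. Origin under its centre.
- fist_mike: black hand microphone lying near the robot, 90 x 60 x 28 mm; bystander. Origin under its centre.

How it is judged:
By the outcome, as a careful person would: the job done as asked, in the order asked, and still so for the second after the job is handed in, while the arm keeps its last pose, push and grip.
It also fails if it takes over 58 s, if anything falls off the work surface, if the arm or the gripper's body presses on something with over 40 N, if the wrist force passes 120 N, or if a joint passes its speed limit or range.

## Working session

There is one attempt and no reset: what is moved stays moved. The work goes in short steps, Python scripts to look and compute and a tool call to move; the robot and the scene stay as the last step left them, time stands still between calls to the robot, and variables do not carry over. Pictures are saved under pics/ and viewed, at most 10 in all, crops included, and the job is handed in when it is done.

Besides the shell and the picture viewer there is one more tool, called after ">>>" in YAML: its name, and indented under it one key for each argument. jog_arm: Moves the arm, as the interface text tells. Its arguments: {"type":"object","properties":{"moves":{"type":"array"},"newtons":{"type":"number"}},"required":["moves"]}

```bash
mkdir -p pics; cat > h.py <<'E'
import numpy as np, cv2
from bench import ctrl
from scipy.spatial.transform import Rotation as R
def snap(n,f,crop=None,s=1):
    im=ctrl.get_image(n); p=im['pixels'][:,:,::-1]
    if crop: p=p[crop[1]:crop[3],crop[0]:crop[2]]
    cv2.imwrite('pics/'+f,cv2.resize(p,None,fx=s,fy=s,interpolation=cv2.INTER_CUBIC)); return im
def campose(im,st=None):
    if 'xyz' in im:
        r=np.array(im['rotation']); r=r if r.shape==(3,3) else R.from_rotvec(r).as_matrix()
        return r,np.array(im['xyz'])
    T=np.array(im['tool_from_camera']); Rt=R.from_rotvec(st['tool_rot']).as_matrix()
    return Rt@T[:3,:3], Rt@T[:3,3]+np.array(st['position'])
def px2w(im,u,v,z,st=None):
    r,o=campose(im,st); d=r@np.array([(u-im['cx'])/im['fx'],-(v-im['cy'])/im['fy'],-1])
    return o+d*(z-o[2])/d[2]
def w2px(im,p,st=None):
    r,o=campose(im,st); c=r.T@(np.array(p)-o); return im['cx']+im['fx']*c[0]/-c[2], im['cy']-im['fy']*c[1]/-c[2]
E
python3 - <<'E'
from h import *
a=snap('top','top.png',None,1.4);b=snap('scene','scene.png',None,1.4)
for i in(a,b): print({k:v for k,v in i.items() if k!='pixels'})
print(ctrl.get_state(),ctrl.grasp_offset)
E
```

```text
{'fx': 417.1077091377001, 'fy': 417.1077091377001, 'cx': 276.2059156569024, 'cy': 208.5449395791831, 'xyz': array([0.43399455, 0.01919465, 1.37032592]), 'rotation': array([ 0.07077679, -0.09852584, -1.58657529])}
{'fx': 391.7352891758331, 'fy': 391.7352891758331, 'cx': 280.37664922404406, 'cy': 209.95478556399362, 'xyz': array([ 1.04184998, -0.23303072,  0.84525917]), 'rotation': array([0.56250982, 0.35648564, 1.06078346])}
{'time': 0.1, 'joint_positions': array([-1.24892016,  0.32174584, -0.07010123,  1.45154613,  0.02261875,
        1.37079747, -0.05692974]), 'qd': array([-1.22685339e-03, -2.53072650e-03, -2.53906745e-04, -1.33170610e-03,
       -9.10207670e-05,  1.67035935e-03,  5.56474117e-04]), 'joint_torque': array([ 8.97156474e-05, -4.92569625e+01, -4.05466827e-01, -3.13399315e+01,
       -6.41133101e-02,  3.93633870e-02,  7.18418596e-05]), 'position': array([0.19680477, 0.61897379, 0.22157644]), 'tool_rot': array([-4.81496623e-01, -3.10431530e+00,  2.67403473e-03]), 'ft_force': array([-0.29624226,  0.16824826,  0.25612076]), 'torque': array([ 0.01113029, -0.03608273,  0.03314747]), 'grip_force': 0.0, 'grip_width': 0.9994716924741243} 0.0187
```

View pics/top.png

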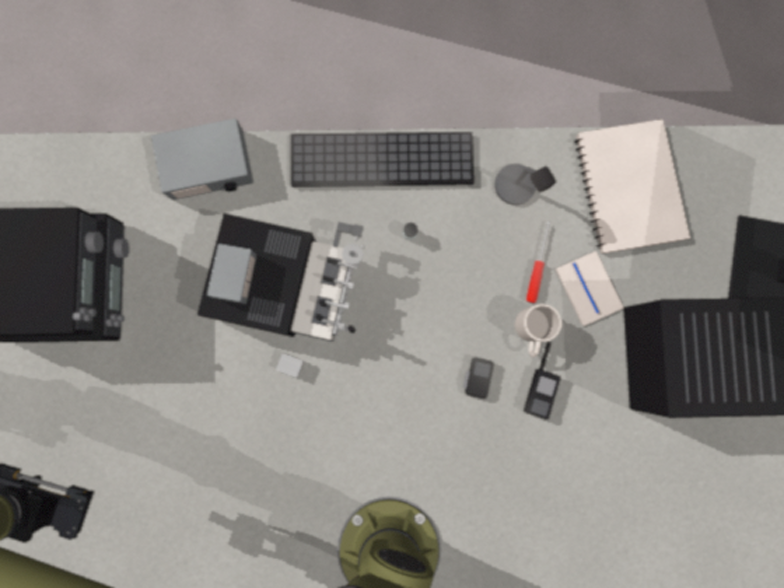

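View pics/scene.png

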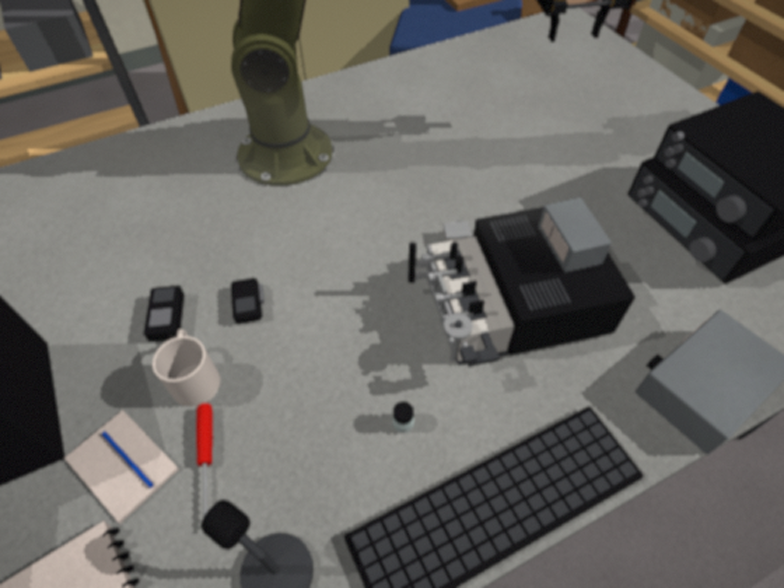

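The supply is at about (275,275) in the top view (1.4×). Its gate side faces image right: handle at (351,328), hinge near (353,253), catches near (330,268) and (323,312). I'll enlarge both views.

```bash
python3 - <<'E'
from h import *
snap('top','topc.png',(195,145,275,250),5.5);snap('scene','scenec.png',(280,160,375,265),5.5)
E
```

```text
(no output)
```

View pics/topc.png

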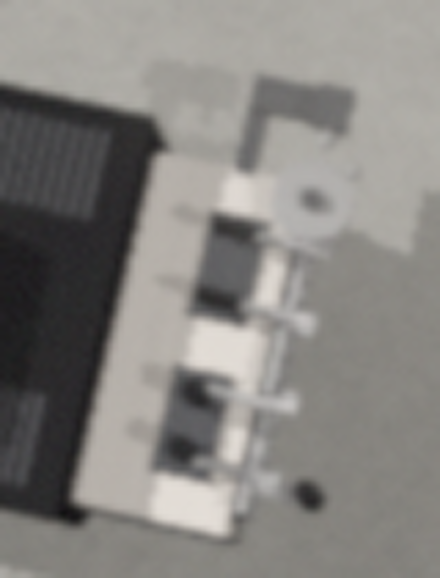

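View pics/scenec.png

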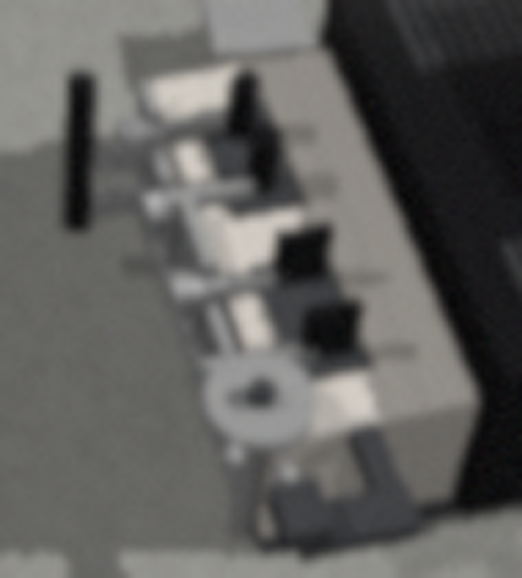

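```bash
python3 - <<'E'
from h import *
t=ctrl.get_image('top');s=ctrl.get_image('scene')
T=lambda x,y,z:px2w(t,195+x/5.5,145+y/5.5,z)
S=lambda x,y,z:px2w(s,280+x/5.5,160+y/5.5,z)
for n,a,b,z in[('handle',(310,494),(80,76),.135),('hinge',(313,200),(260,392),.115),('f1',(235,225),(335,306),.126),('f2',(222,304),(303,233),.126),('r1',(198,388),(264,133),.126),('r2',(185,445),(244,78),.126)]:
    print(n,T(*a,z).round(4),S(*b,z).round(4))
st=ctrl.get_state();print(R.from_rotvec(st['tool_rot']).as_matrix().round(3))
i=ctrl.get_image('wrist');print(i['tool_from_camera'],i['fx'],i['cx'],i['cy'])
E
```

```text
handle [0.4903 0.071  0.135 ] [0.4923 0.0762 0.135 ]
hinge [0.6538 0.0683 0.115 ] [0.6601 0.0696 0.115 ]
f1 [0.6387 0.1107 0.126 ] [0.6438 0.1139 0.126 ]
f2 [0.5951 0.1182 0.126 ] [0.6056 0.122  0.126 ]
r1 [0.5493 0.1316 0.126 ] [0.5511 0.1357 0.126 ]
r2 [0.5184 0.1388 0.126 ] [0.5197 0.1442 0.126 ]
[[-0.953  0.303 -0.   ]
 [ 0.303  0.953 -0.001]
 [-0.    -0.001 -1.   ]]
[[ 1.42751809e-03  9.58726355e-01  2.84326816e-01  7.84507666e-02]
 [ 9.99998771e-01 -1.18440927e-03 -1.02695889e-03  6.06680326e-04]
 [-6.47813233e-04  2.84327933e-01 -9.58726868e-01 -1.62067487e-01]
 [ 0.00000000e+00  0.00000000e+00  0.00000000e+00  1.00000000e+00]] 331.1522627431516 280.7933249177068 212.83690378673833
```

The two flat tabs are the far catch, by the hinge, and the round posts are the near one. The axes agree with the given geometry (supply yaw about 76°). Moving over the flat catch in two calls.

>>> jog_arm:
  moves: [-0.12,-0.07,-0.05,0,0,0.09,0.6,-0.23,-0.15,-0.1,0,0,0.18,0.6,-0.35,-0.22,-0.1,0,0,0.27,0.6,-0.46,-0.29,-0.1,0,0,0.36,0.6,-0.58,-0.37,-0.1,0,0,0.45,0.6,-0.7,-0.44,-0.1,0,0,0.54,0.6,-0.81,-0.51,-0.1,0,0,0.63,0.6,-0.93,-0.58,-0.1,0,0,0.72,0.6]
  newtons: 20

```text
time: 1.35
position: [0.411, 0.3676, 0.2525]
tool_rot: [-1.597, -2.705, -0.0]
ft_force: [-0.3, 0.0, -0.1]
grip_width: 0.802
grip_force: 0.0
```

```bash
cat >> h.py <<'E'
def need(x,y,z,yaw):
    "shift/turn units to world TCP goal; yaw = azimuth(deg) of tool y, tool z down"
    s=ctrl.get_state(); Rt=R.from_rotvec(s['tool_rot'])
    a=np.radians(yaw); Y=np.array([np.cos(a),np.sin(a),0]); Z=np.array([0,0,-1.]); X=np.cross(Y,Z)
    G=R.from_matrix(np.c_[X,Y,Z])
    return (Rt.inv().apply(np.array([x,y,z])-s['position'])/.3).round(3), ((Rt.inv()*G).as_rotvec()/np.radians(60)).round(3)
def show():
    s=ctrl.get_state(); print({k:np.round(s[k],4).tolist() for k in('time','position','joint_positions','ft_force','grip_width','grip_force')}, 'yaw',np.degrees(np.arctan2(*R.from_rotvec(s['tool_rot']).as_matrix()[[1,0],1])))
E
python3 - <<'E'
from h import *
show();print(need(.62,.116,.24,-14))
E
```

```text
{'time': 1.35, 'position': [0.411, 0.3676, 0.2525], 'joint_positions': [-0.9567, 0.0954, 0.1927, 1.6618, -0.0189, 1.3862, -0.257], 'ft_force': [-0.3311, 0.046, -0.0549], 'grip_width': 0.8018, 'grip_force': 0.0} yaw 28.90103997576094
(array([-1.071,  0.205,  0.041]), array([-0.   , -0.   ,  0.715]))
```

>>> jog_arm:
  moves: [-0.13,0.03,0.0,0,0,0.09,0.6,-0.27,0.05,0,0,0,0.18,0.6,-0.4,0.08,0,0,0,0.27,0.6,-0.54,0.1,0,0,0,0.36,0.6,-0.67,0.13,0,0,0,0.45,0.6,-0.8,0.15,0.02,0,0,0.54,0.6,-0.94,0.19,0.04,0,0,0.63,0.6,-1.0,0.2,0.04,0,0,0.715,0.6]

```text
time: 2.35
position: [0.6099, 0.1325, 0.2397]
tool_rot: [2.479, 1.928, -0.003]
ft_force: [-0.5, 0.3, 0.3]
grip_width: 0.799
grip_force: 0.0
```

```bash
python3 - <<'E'
from h import *
show();st=ctrl.get_state();i=snap('wrist','w1.png',None,1.4)
for p in[(.62,.116,.126),(.5345,.1375,.126),(.49,.0767,.135),(.654,.07,.115)]:print(np.array(w2px(i,p,st))*1.4)
E
```

```text
{'time': 2.35, 'position': [0.6099, 0.1325, 0.2397], 'joint_positions': [-0.6439, 0.2726, 0.4754, 1.5109, -0.1238, 1.3895, -0.4094], 'ft_force': [-0.482, 0.3025, 0.3167], 'grip_width': 0.799, 'grip_force': 0.0} yaw -14.231757212324736
[415.44573831 313.94274821]
[274.79854599 314.00066388]
[235.81566415 420.07741637]
[479.76945617 359.96479451]
```

View pics/w1.png

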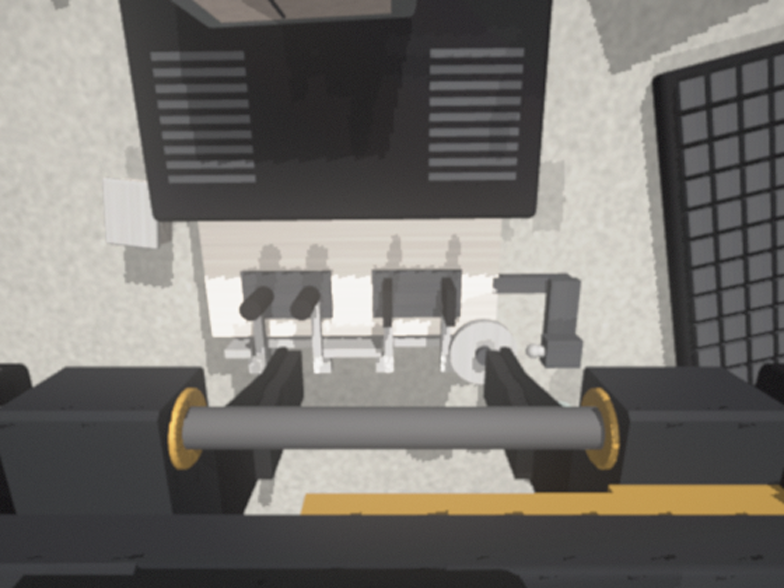

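The wrist view shows the flat tab tops at about (387,306) and (449,306), and the round post tops at about (253,307) and (301,307). The housing edge is level, so the yaw is right.

```bash
python3 - <<'E'
from h import *
st=ctrl.get_state();i=ctrl.get_image('wrist')
f=px2w(i,418/1.4,307/1.4,.126,st);r=px2w(i,277/1.4,307/1.4,.126,st)
print(f,r,np.degrees(np.arctan2(*(f-r)[[1,0]])),np.linalg.norm(f-r))
print(need(f[0],f[1],.15,-14.1),need(f[0],f[1],.098,-14.1))
E
```

```text
[0.6236214  0.11799381 0.126     ] [0.538369   0.13990831 0.126     ] -14.41601931457147 0.0880239595602276
(array([-0.035,  0.056,  0.3  ]), array([ 0.   ,  0.002, -0.   ])) (array([-0.035,  0.056,  0.474]), array([ 0.   ,  0.002, -0.   ]))
```

>>> jog_arm:
  moves: [-0.03,0.05,0.05,0,0,0,0.6,-0.035,0.056,0.12,0,0,0,0.6,-0.035,0.056,0.2,0,0,0,0.6,-0.035,0.056,0.28,0,0,0,0.6,-0.035,0.056,0.35,0,0,0,0.6,-0.035,0.056,0.41,0,0,0,0.6,-0.035,0.056,0.47,0,0,0,0.6,-0.035,0.056,0.47,0,0,0,0.6]

```text
time: 3.45
position: [0.6214, 0.1221, 0.0977]
tool_rot: [-2.47, -1.94, 0.004]
ft_force: [-0.5, -0.8, 0.3]
grip_width: 0.803
grip_force: 0.0
```

>>> jog_arm:
  moves: [0,0,0,0,0,0,0,0,0,0,0,0,0,-0.4,0,0,0,0,0,0,-0.6,0,0,0,0,0,0,-0.6,0,0,0,0,0,0,-0.6,0,0,0,0,0,0,-0.6,0,0,0,0,0,0,-0.6,0,0,0,0,0,0,-0.6]
  newtons: 25

```text
time: 4.45
position: [0.6238, 0.1221, 0.1005]
tool_rot: [2.47, 1.939, 0.004]
ft_force: [4.8, -0.5, 4.8]
grip_width: 0.336
grip_force: 25.0
```

>>> jog_arm:
  moves: [0,0,0,0,0,0,0.2,0,0,0,0,0,0,0.6,0,0,0,0,0,0,0.6,0,0,0,0,0,0,0.6,0,0,-0.06,0,0,0,0.6,0,0,-0.13,0,0,0,0.6,0,0,-0.18,0,0,0,0.6,0,0,-0.18,0,0,0,0.6]

```text
time: 5.45
position: [0.6237, 0.1224, 0.1557]
tool_rot: [2.47, 1.939, 0.005]
ft_force: [-1.0, -1.1, -0.4]
grip_width: 0.793
grip_force: 0.0
```

>>> jog_arm:
  moves: [0,-0.1,0,0,0,0,0.6,0,-0.2,0,0,0,0,0.6,0,-0.29,0,0,0,0,0.6,0,-0.29,0,0,0,0,0.6,0,-0.29,0.06,0,0,0,0.6,0,-0.29,0.12,0,0,0,0.6,0,-0.29,0.18,0,0,0,0.6,0,-0.29,0.18,0,0,0,0.6]

```text
time: 6.45
position: [0.5367, 0.142, 0.0969]
tool_rot: [-2.471, -1.939, 0.007]
ft_force: [-0.4, -0.5, 0.4]
grip_width: 0.798
grip_force: 0.0
```

>>> jog_arm:
  moves: [0,0,0,0,0,0,0,0,0,0,0,0,0,-0.4,0,0,0,0,0,0,-0.6,0,0,0,0,0,0,-0.6,0,0,0,0,0,0,-0.6,0,0,0,0,0,0,-0.6,0,0,0,0,0,0,-0.6,0,0,0,0,0,0,-0.6]

```text
time: 7.45
position: [0.5365, 0.1436, 0.0999]
tool_rot: [-2.468, -1.939, 0.003]
ft_force: [-7.3, 0.7, 7.0]
grip_width: 0.328
grip_force: 25.1
```

>>> jog_arm:
  moves: [0,0,0,0,0,0,0.2,0,0,0,0,0,0,0.6,0,0,0,0,0,0,0.6,0,0,0,0,0,0,0.6,0,0,-0.08,0,0,0,0.6,0,0,-0.2,0,0,0,0.6,0,0,-0.32,0,0,0,0.6,0,0,-0.35,0,0,0,0.6]

```text
time: 8.45
position: [0.5396, 0.1431, 0.2072]
tool_rot: [2.47, 1.939, 0.007]
ft_force: [0.1, -0.2, -0.6]
grip_width: 0.8
grip_force: 0.0
```

```bash
python3 - <<'E'
from h import *
show();st=ctrl.get_state();i=snap('wrist','w2.png',None,1.4)
for p in[(.49,.0767,.135)]:print(np.array(w2px(i,p,st))*1.4)
E
```

```text
{'time': 8.45, 'position': [0.5396, 0.1431, 0.2072], 'joint_positions': [-0.7239, 0.1324, 0.458, 1.7246, -0.0614, 1.2937, -0.4928], 'ft_force': [0.1248, -0.2498, -0.5643], 'grip_width': 0.8004, 'grip_force': 0.0} yaw -13.75249203153626
[336.6132259 440.4184585]
```

View pics/w2.png

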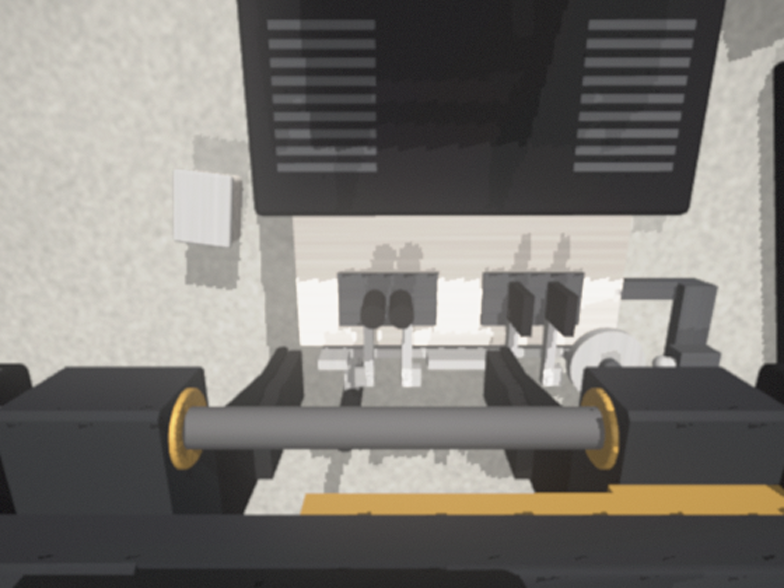

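The wrist view shows both catches pinched: the posts touch at (373–401,310), and the tabs are close together at (520–563,310). The handle is hidden behind the gripper, so I'll back off to see it.

```bash
python3 - <<'E'
from h import *
print(need(.478,.019,.21,-14.2))
E
```

```text
(array([-0.45 , -0.1  , -0.012]), array([ 0.003, -0.002,  0.008]))
```

>>> jog_arm:
  moves: [-0.07,-0.02,0,0,0,0,0.6,-0.15,-0.04,0,0,0,0,0.6,-0.23,-0.06,0,0,0,0,0.6,-0.31,-0.08,0,0,0,0,0.6,-0.39,-0.1,0,0,0,0.01,0.6,-0.45,-0.1,-0.01,0,0,0.01,0.6,-0.45,-0.1,-0.01,0,0,0.01,0.6,-0.45,-0.1,-0.01,0,0,0.01,0.6]

```text
time: 9.5
position: [0.4772, 0.0197, 0.2077]
tool_rot: [-2.48, -1.928, -0.001]
ft_force: [0.4, -0.3, 0.1]
grip_width: 0.799
grip_force: 0.0
```

```bash
python3 - <<'E'
from h import *
show();st=ctrl.get_state();i=snap('wrist','w3.png',None,1.4)
for p in[(.493,.0775,.135),(.6577,.0735,.115)]:print(np.array(w2px(i,p,st))*1.4)
E
```

```text
{'time': 9.5, 'position': [0.4772, 0.0197, 0.2077], 'joint_positions': [-0.6422, -0.0631, 0.5293, 1.901, 0.0326, 1.2945, -0.372], 'ft_force': [0.3905, -0.307, 0.1435], 'grip_width': 0.7985, 'grip_force': 0.0} yaw -14.285345460814847
[395.58037659 200.37650892]
[706.61296142 125.13789386]
```

View pics/w3.png

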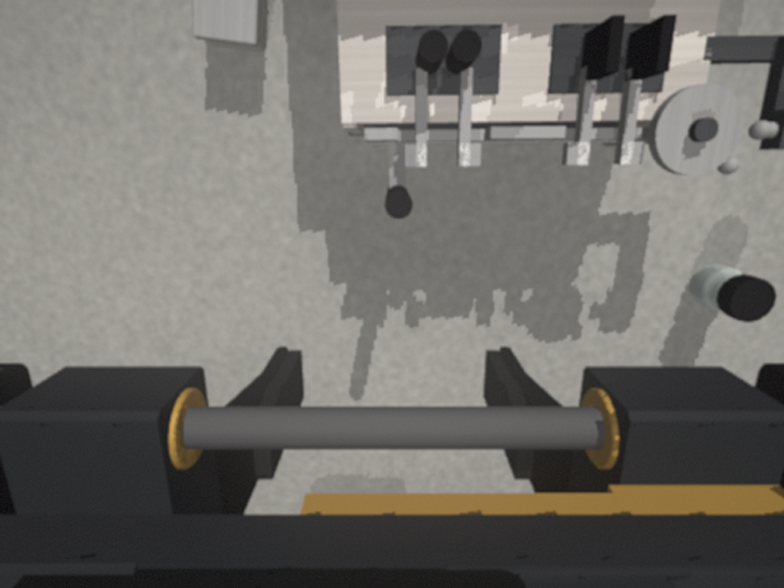

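The handle top is at (399,203), within about 2 mm of the estimate. The hinge is at (704,128).

```bash
python3 - <<'E'
from h import *
st=ctrl.get_state();i=ctrl.get_image('wrist')
h=px2w(i,399/1.4,203/1.4,.135,st);g=px2w(i,704/1.4,128/1.4,.115,st)
print(h,g,np.linalg.norm((h-g)[:2]))
print(need(h[0],h[1],.097,-14.2))
E
```

```text
[0.49423977 0.07601162 0.135     ] [0.65606647 0.07267714 0.115     ] 0.16186105239935983
(array([0.196, 0.009, 0.368]), array([ 0.   ,  0.   , -0.001]))
```

>>> jog_arm:
  moves: [0.1,0.01,0,0,0,0,0.6,0.196,0.01,0,0,0,0,0.6,0.196,0.01,0.08,0,0,0,0.6,0.196,0.01,0.16,0,0,0,0.6,0.196,0.01,0.24,0,0,0,0.6,0.196,0.01,0.32,0,0,0,0.6,0.196,0.01,0.37,0,0,0,0.6,0.196,0.01,0.37,0,0,0,0.6]

```text
time: 10.6
position: [0.4936, 0.0752, 0.0955]
tool_rot: [-2.48, -1.927, 0.004]
ft_force: [-0.5, -0.5, 0.5]
grip_width: 0.806
grip_force: 0.0
```

>>> jog_arm:
  moves: [0,0,0,0,0,0,0,0,0,0,0,0,0,-0.4,0,0,0,0,0,0,-0.8,0,0,0,0,0,0,-1,0,0,0,0,0,0,-1,0,0,0,0,0,0,-1,0,0,0,0,0,0,-1,0,0,0,0,0,0,-1]
  newtons: 35

```text
time: 11.6
position: [0.494, 0.0751, 0.0965]
tool_rot: [-2.481, -1.927, 0.001]
ft_force: [-1.6, -0.4, 1.2]
grip_width: 0.152
grip_force: 35.0
```

```bash
cat >> h.py <<'E'
def arc(hinge,degs,base=None):
    "rows (x,y,wz units) turning the current tool pose about hinge by degs"
    s=ctrl.get_state(); Rt=R.from_rotvec(s['tool_rot']); H=np.array([*hinge,0])
    p=s['position']*[1,1,0]
    for d in degs:
        q=H+R.from_euler('z',d,degrees=True).apply(p-H)
        print(d,(Rt.inv().apply(q-p)/.3).round(3),round(-d/60,3))
E
python3 - <<'E'
from h import *
show();arc((.6563,.0727),range(5,95,5))
E
```

```text
{'time': 11.6, 'position': [0.494, 0.0751, 0.0965], 'joint_positions': [-0.6707, 0.108, 0.495, 1.9851, -0.0589, 1.0627, -0.3996], 'ft_force': [-1.5876, -0.3866, 1.2223], 'grip_width': 0.1524, 'grip_force': 34.999} yaw -14.334657990181553
5 [-0.045  0.013 -0.   ] -0.083
10 [-0.089  0.03  -0.   ] -0.167
15 [-0.132  0.051 -0.   ] -0.25
20 [-0.172  0.075 -0.   ] -0.333
25 [-0.211  0.103 -0.   ] -0.417
30 [-0.246  0.134 -0.   ] -0.5
35 [-0.279  0.167 -0.   ] -0.583
40 [-0.309  0.204 -0.   ] -0.667
45 [-0.335  0.243 -0.   ] -0.75
50 [-0.358  0.285 -0.   ] -0.833
55 [-0.377  0.328 -0.   ] -0.917
60 [-0.393  0.372 -0.   ] -1.0
65 [-0.404  0.418 -0.   ] -1.083
70 [-0.411  0.465 -0.   ] -1.167
75 [-0.415  0.512 -0.   ] -1.25
80 [-0.414  0.559 -0.   ] -1.333
85 [-0.409  0.606 -0.   ] -1.417
90 [-0.4    0.652 -0.   ] -1.5
```

The post is held (13 mm). Swinging, first to 40°.

>>> jog_arm:
  moves: [-0.045,0.013,0,0,0,-0.083,-1,-0.089,0.03,0,0,0,-0.167,-1,-0.132,0.051,0,0,0,-0.25,-1,-0.172,0.075,0,0,0,-0.333,-1,-0.211,0.103,0,0,0,-0.417,-1,-0.246,0.134,0,0,0,-0.5,-1,-0.279,0.167,0,0,0,-0.583,-1,-0.309,0.204,0,0,0,-0.667,-1]

```text
time: 12.6
position: [0.5291, -0.0309, 0.0965]
tool_rot: [-1.667, -2.659, 0.004]
ft_force: [-4.2, -1.6, 3.7]
grip_width: 0.148
grip_force: 35.0
```

```bash
python3 - <<'E'
from h import *
show();arc((.6563,.0727),range(5,60,5))
s=ctrl.get_state()['position'];d=s[:2]-[.6563,.0727];print(np.linalg.norm(d),np.degrees(np.arctan2(d[1],d[0]))%360-179.1)
E
```

```text
{'time': 12.6, 'position': [0.5291, -0.0309, 0.0965], 'joint_positions': [-0.4767, 0.1826, 0.5336, 1.9139, -0.1046, 1.076, 0.5506], 'ft_force': [-4.2366, -1.5868, 3.6743], 'grip_width': 0.1477, 'grip_force': 35.0052} yaw 25.83344439495738
5 [-0.046  0.013 -0.   ] -0.083
10 [-0.09  0.03 -0.  ] -0.167
15 [-0.133  0.051 -0.   ] -0.25
20 [-0.174  0.075 -0.   ] -0.333
25 [-0.213  0.103 -0.001] -0.417
30 [-0.249  0.134 -0.001] -0.5
35 [-0.282  0.169 -0.001] -0.583
40 [-0.313  0.206 -0.001] -0.667
45 [-0.339  0.245 -0.001] -0.75
50 [-0.363  0.287 -0.001] -0.833
55 [-0.382  0.33  -0.002] -0.917
0.16403892603823528 40.06157640831941
```

>>> jog_arm:
  moves: [-0.046,0.013,0,0,0,-0.083,-1,-0.09,0.03,0,0,0,-0.167,-1,-0.133,0.051,0,0,0,-0.25,-1,-0.174,0.075,0,0,0,-0.333,-1,-0.213,0.103,0,0,0,-0.417,-1,-0.249,0.134,0,0,0,-0.5,-1,-0.282,0.169,0,0,0,-0.583,-1,-0.313,0.206,0,0,0,-0.667,-1]

```text
time: 13.6
position: [0.6263, -0.0901, 0.0966]
tool_rot: [-0.658, -3.07, 0.004]
ft_force: [-3.9, -2.6, 3.9]
grip_width: 0.151
grip_force: 35.0
```

>>> jog_arm:
  moves: [-0.03,0.008,0,0,0,-0.05,-1,-0.055,0.016,0,0,0,-0.1,-1,-0.055,0.016,0,0,0,-0.1,-1,-0.055,0.016,0,0,0,-0.1,-1,-0.055,0.016,0,0,0,-0.1,-1,-0.055,0.016,0,0,0,-0.1,-1,-0.055,0.016,0,0,0,-0.1,-1,-0.055,0.016,0,0,0,-0.1,-1]

```text
time: 14.6
position: [0.6431, -0.0924, 0.0966]
tool_rot: [-0.503, -3.1, 0.004]
ft_force: [-2.6, -5.0, 1.7]
grip_width: 0.157
grip_force: 35.0
```

```bash
python3 - <<'E'
from h import *
show();s=ctrl.get_state()['position'];d=s[:2]-[.6563,.0727];print(np.linalg.norm(d),np.degrees(np.arctan2(d[1],d[0]))%360-179.1)
snap('scene','s2.png',None,1.4)
E
```

```text
{'time': 14.6, 'position': [0.6431, -0.0924, 0.0966], 'joint_positions': [-0.238, 0.4257, 0.433, 1.6134, -0.1886, 1.1451, 1.4882], 'ft_force': [-2.5962, -4.9779, 1.7306], 'grip_width': 0.1569, 'grip_force': 35.0002} yaw 71.55918158083558
0.1656345372378337 86.32254101989801
```

View pics/s2.png

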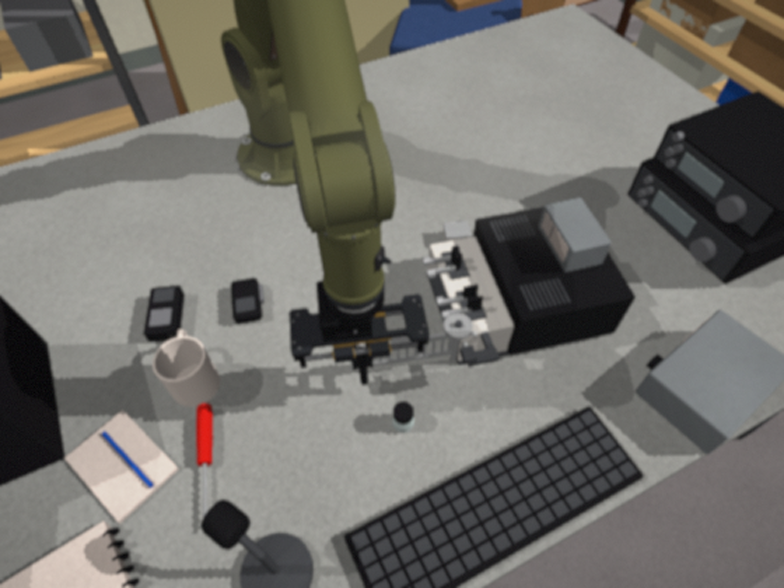

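The picture shows the gate swung wide open, from the hinge at (458,325) to the handle held in the fingers at about (362,365). The other items are where they were. Handing in.

```bash
python3 -c "
from bench import ctrl
print(ctrl.close_job())"
```

```text
the job is handed in; nothing more can be done
None
```

I pinched the flat-tab catch and then the round-post catch; the gate is now held open at about 86° with the fingers still gripping its handle. The job was handed in at about 15 s, and the last scene picture showed nothing else on the desk moved.

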